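Seat the eared lens in the analyser's optics module and screw its ring down

ROBOT

A 6-joint arm with a two-finger parallel gripper is mounted at the origin on the work surface. World frame = base frame: x ahead of the robot, y to its left, z up, the work surface at z = 0. Lengths are in m, angles in degrees, forces in N, time in s.
With the tool pointing down it reaches from about 0.4 to 0.825 m from the base axis. Payload 7 kg.
Tool frame: the origin (TCP) lies at the very end of the fingers, on their centre line; the grasp point (between the pads) lies 19 mm behind it (r.hold_point_z is the distance from the TCP to the grasp point, in m); x points along the fingers, y is the direction in which the jaws open and shut, and the axes are right-handed (so a half turn about x gives the same grasp; the last joint's range is limited). The gripper opens to 88 mm and grips with 3 to 60 N. Pads are 19 mm wide; open, the fingers measure 130 mm over their backs; the gripper's body (78 mm by 193 mm) begins 47 mm behind the grasp point.
Start: joints at [-48.524, 20.546, 0.682, 0, -70.136, -16.507], TCP at [0.285, -0.612, 0.227] pointing down, gripper open.
Joint ranges: [-176.03, 176.03], [-82.01, 121.73], [-58.28, 71.71], [-173.87, 95.51], [-174.79, -0.11], [-173.66, 173.66]. Speed limits (degrees/s): [136.94, 136.94, 172.46, 180, 180, 180].

INTERFACE

Orientations are given as [roll, pitch, yaw] about the fixed x, y, z axes, in that order (R = Rz(yaw) Ry(pitch) Rx(roll)).
In Python, from plant import r gives the robot as it stands. The module is installed in compiled form; this text tells all that it offers.
- The arm moves only by the shell command python3 -m creep 'ROWS' [FORCE]. ROWS is JSON, a list of rows, each a list of 7 numbers: the turn, a rotation vector about the tool's x, y, z in rad, then the shift along the tool's x, y, z in cm, then the opening in per cent of the stroke, from 0 (shut) to 100 (fully open). In form: [[rx, ry, rz, x, y, z, fingers], ...]. A call has 1 to 8 rows; each row shifts and turns the commanded pose from where the row before left it, along the tool's axes as they then stand; what a row does not reach is not made up. A row lasts 1/10 s, in which the tool goes at most 50 mm and 8.59 degrees, less where a joint would pass 70% of its speed; a pose out of reach is approached as far as the arm can. A call is refused whole if a number of a shift passes 5 or a number of a turn 0.15, either way. A call with a gripper value outside its range is refused whole. The fingers move at their own pace and stop on an object; FORCE is the grip in N (left out, the last holds). Time passes only in rows, so rows that do not move let the fingers close. It gives the time, the measured TCP pose, the force and the opening at its end, in the units of the state.
- r.get_state(): the state, without advancing time (a new reading comes with each control period).
- r.capture(name): name is "side" or "top" or "wrist"; returns (picture, depth): 400x640x3 uint8, blue, green, red; 400x640 float32, m along the optical axis (not along the pixel's ray), 0 where there is no reading.
- r.camera_info(name): a dict with "fovy" (degrees; the focal length in pixels is half the picture's height over the tangent of half this angle, whatever the lens; pixels are square), "cx", "cy" (the principal point, pixels), "dist_coeffs" ([k1, k2, p1, p2, k3] as OpenCV has them; the pictures are not rectified), "camera_from_world" (4x4, takes a point from world to camera coordinates). Camera axes: x right, y down, z forward; pixel columns grow to the right and rows downward; lengths in m; the calibration is good to about 2 mm. A picture is of the moment at which its call begins: read the wrist's pose just before it. camera_info takes no time and is no camera call; for the wrist camera it gives the pose at the moment of the call.
- r.close_job(): hands the job in, once; it reports no verdict.
Trained networks look in the newest picture that a camera, given by its name, has taken for a name from the list of things; names that differ only in an ending like _2 or _b are one class to them, and where a whole thing is asked for, a point or a joint stands for the part that bears it (a point fixed in the world has none). Each returns a list of dicts, best first, with "score" (0 to 1); they miss things now and then, are a little off and sometimes report something else, mostly with a low value. They report only what shows in the picture. A call takes as long as a camera call. They do not tell look-alikes from the thing itself.
- r.look_for(query, camera): "rect" ([left, top, right, bottom] in pixels, round what is visible of it).
- r.masks_of(query, camera): "pixels" (400x640 bool, what is visible of it) and "rect" ([left, top, right, bottom] in pixels, round what is visible of it).
The state is a dict: "time_s": time; "joints": joint angles; "qd": joint speeds; "joint_torque": joint torques, N m; "tcp_pos": TCP position; "eef_rot": TCP orientation; "contact_force": force on the tool from outside, world axes, zero at the start; "moment": the same for the moment, N m; "gripper_width": finger opening in m.
Only numpy, scipy, OpenCV 4.12 (cv2) and the standard library are available. Lean on these libraries where they do the work, as an engineer would, in place of code of your own. Each camera call takes 0.05 s, during which the arm holds its last target. There are 200 camera calls.

TASK

Pick up the lens barrel whose foot has two ears, keep it upright, and drop it through the open ring into the cell of the optics module, ears lying along the slot. Then turn the knurled ring clockwise (seen from above) until it is snug against its stop, so that it holds the ears down, and let go. Leave the other two barrels where they stand.

Things in the scene. Friction and masses are not known exactly. Their poses are not given: they have to be found in the camera images.
- lens_center (a point): The lens to fit: steel barrel standing upright, 50 mm tall, about 80 g, round neck 22 mm in diameter, dark glass in its top. Oblong foot 7 mm thick: 44 mm long along its x (tips, the ears, 16 mm wide; middle 34 mm 24 mm wide). Point: on its axis, 25 mm above its underside, z up. Grip the neck 10 to 15 mm above this point: then fingertips clear the ring when it is seated; else let it drop the last 15 mm, the slot guides it.
- cell_seat (a point): Centre of the floor of the cell, 48 mm above the bench: an oblong pocket 7 mm deep in the top of the module's tower. z up, x along the slot. Pocket and open ring have the same opening: 52 mm along x (24 mm wide at the ends), 32 mm along y (over the middle 42 mm): 4 mm to spare all round the lens foot. Ears lie along x, either way round. Seated lens: its centre is 25 mm above this point.
- module: Optics module, fixed to the bench: grey-painted base 120 (x) x 110 x 20 mm with a round aluminium tower 62 mm in diameter in its middle, its top 55 mm above the bench. Origin: centre of its underside, below the cell; x along the slot. Fingertips can reach down beside the tower to the base's top, 20 mm above the bench.
- ring_center (a point): Knurled dark steel retaining ring, captive on the tower, coaxial with the cell: 65 mm outside diameter, 10 mm tall, light friction (0.06 N m), stays where left. Point: on its axis half-way up, 62 mm above the bench when open; x along its slot. Grip it across its outside at any yaw; the seated lens stands 31 to 33 mm above its top, between the fingers.
- ring (a joint): How far the ring is turned, rad, clockwise seen from above: 0 to 0.06 at the start (open, its slot over the pocket's), 1.2 (69 degrees) at the stop, where it is snug. It sinks 2 mm over this turn, on to the ears.
- round_lens_center (a point): Bystander: steel barrel standing upright, 50 mm tall, about 80 g, round neck 22 mm in diameter, dark glass in its top. Its foot is a round flange 44 mm in diameter. Point: on its axis, 25 mm above its underside.
- plain_lens_center (a point): Bystander: steel barrel standing upright, 50 mm tall, about 80 g, round neck 22 mm in diameter, dark glass in its top. It has almost no flange, only a round foot 26 mm in diameter. Point: on its axis, 25 mm above its underside.
Things that resemble listed ones, but are neither listed nor needed, are in the scene too. What is shaped like the part that bears lens_center but orange or red is not meant.

How it is judged (in metres and radians):
On the way, in this order (a step that is already met when the one before it is completed fails the run):
1. the eared lens is seated in the cell, while the ring is still open (horizontal distance between lens_center and cell_seat below 0.01 m and z of lens_center in the frame of cell_seat between 0.019 and 0.031 m and angle between lens_center's own z axis and vertical below 0.17 rad and value of joint ring below 0.4 rad), for 0.2 s.
2. the ring is screwed down to its stop (horizontal distance between lens_center and cell_seat below 0.01 m and z of lens_center in the frame of cell_seat between 0.019 and 0.031 m and angle between lens_center's own z axis and vertical below 0.17 rad and value of joint ring above 1.02 rad), for 0.2 s.
At the end, for the whole second after the job is handed in: The eared lens stands on the floor of the cell (centre within 10 mm sideways and 6 mm in height), upright within 10 degrees, ears within 28 degrees of the slot; the ring is turned clockwise to within 0.18 rad (10 degrees) of its stop; lens and ring are at rest (all of step 2 and angle between the x axis of lens_center and the x axis of cell_seat, either way round below 0.5 rad and linear speed of lens below 0.02 m/s and velocity of joint ring between -0.05 and 0.05 rad/s); the robot touches nothing.
It fails at once if the round-flanged barrel is moved more than 30 mm (distance of round_lens_center from where it was at the start of the episode above 0.03 m).
It fails at once if the plain barrel is moved more than 30 mm (distance of plain_lens_center from where it was at the start of the episode above 0.03 m).
It fails at once if the lens is tipped more than 40 degrees (angle between lens_center's own z axis and vertical above 0.7 rad).
It also fails if it takes over 48 s, if anything falls off the work surface, if the arm or the gripper's body presses on something with over 40 N, if the wrist force passes 120 N, or if a joint passes its speed limit or range.

## Working session

There is one attempt and no reset: what is moved stays moved. The work goes in short steps, Python scripts to look and compute and a shell command to move; the robot and the scene stay as the last step left them, time stands still between calls to the robot, and variables do not carry over. Pictures are saved under pics/ and viewed, about 8 in all and at most 12, crops included, and the job is handed in when it is done.

```bash
mkdir -p pics; cat > h.py <<'E'
import numpy as np, cv2
from plant import r
from scipy.spatial.transform import Rotation as R
def K(i):
    f=200/np.tan(np.radians(i["fovy"])/2); return np.array([[f,0,i["cx"]],[0,f,i["cy"]],[0,0,1]])
def cloud(i,depth,mask=None):
    m=depth>0
    if mask is not None: m&=mask
    v,u=np.nonzero(m); d=depth[m]
    n=cv2.undistortPoints(np.c_[u,v].astype(float).reshape(-1,1,2),K(i),np.array(i["dist_coeffs"])).reshape(-1,2)
    p=np.c_[n*d[:,None],d,np.ones(len(d))]
    return (p@np.linalg.inv(np.array(i["camera_from_world"])).T)[:,:3],np.c_[u,v]
def proj(i,P):
    T=np.array(i["camera_from_world"]); rv=cv2.Rodrigues(T[:3,:3])[0]
    return cv2.projectPoints(np.atleast_2d(P).astype(float),rv,T[:3,3],K(i),np.array(i["dist_coeffs"]))[0].reshape(-1,2)
E
python3 - <<'E'
from h import *
print(r.get_state())
for c in ["top","side"]:
    im,d=r.capture(c); cv2.imwrite(f"pics/{c}0.png",im); i=r.camera_info(c); np.savez(f"{c}0.npz",d=d)
    print(c,np.linalg.inv(np.array(i["camera_from_world"])).round(3).tolist())
    for q in ["lens_center","round_lens_center","plain_lens_center","module","ring_center"]:
        for o in r.masks_of(q,c)[:4]:
            P,_=cloud(i,d,o["pixels"])
            print(c,q,round(o["score"],2),np.round(o["rect"]).tolist(), np.median(P,0).round(3) if len(P) else None, P[:,2].max().round(3) if len(P) else None)
E
```

```text
{'time_s': 0.0, 'joints': array([-4.85241596e+01,  2.05893584e+01,  6.36027552e-01, -1.92713791e-02,
       -7.01361230e+01, -1.65069197e+01]), 'qd': array([-0.04319877, -0.01036492, -0.01540991,  0.00143371, -0.00056615,
        0.01514118]), 'joint_torque': array([-1.94136970e-03, -5.82721639e+01,  2.93046427e+01,  6.99693784e+00,
        6.68291192e-03, -1.76779972e-04]), 'tcp_pos': array([ 0.28471276, -0.61149724,  0.22566592]), 'eef_rot': array([ 95.0593657 ,  89.90872946, 120.0217241 ]), 'contact_force': array([ 0.5032273 ,  0.61967271, -0.58848679]), 'moment': array([0.00748774, 0.00404488, 0.000612  ]), 'gripper_width': 0.08759115160710514}
top [[0.015, -0.992, 0.122, 0.441], [-1.0, -0.015, 0.002, 0.036], [-0.001, -0.122, -0.993, 0.786], [0.0, 0.0, 0.0, 1.0]]
top lens_center 0.78 [221.0, 215.0, 242.0, 241.0] [0.487 0.184 0.014] 0.051
top lens_center 0.74 [266.0, 238.0, 287.0, 264.0] [0.447 0.102 0.007] 0.051
top lens_center 0.68 [206.0, 160.0, 234.0, 185.0] [0.583 0.205 0.031] 0.051
top round_lens_center 0.71 [281.0, 172.0, 304.0, 197.0] [0.566 0.082 0.006] 0.052
top plain_le
[... 350 characters left out ...]
0.449, 0.345], [0.01, -0.633, -0.774, 0.578], [0.0, 0.0, 0.0, 1.0]]
side lens_center 0.92 [317.0, 244.0, 338.0, 274.0] [0.439 0.109 0.027] 0.052
side lens_center 0.84 [219.0, 232.0, 242.0, 259.0] [0.579 0.214 0.017] 0.052
side lens_center 0.63 [264.0, 258.0, 286.0, 285.0] [0.481 0.192 0.016] 0.052
side round_lens_center 0.83 [279.0, 197.0, 301.0, 230.0] [0.561 0.09  0.011] 0.052
side plain_lens_center 0.85 [204.0, 274.0, 223.0, 299.0] [0.53  0.279 0.036] 0.052
side plain_lens_center 0.6 [319.0, 246.0, 339.0, 277.0] [0.439 0.11  0.023] 0.052
side module 0.81 [342.0, 135.0, 414.0, 193.0] [ 0.526 -0.135  0.02 ] 0.069
side ring_center 0.9 [364.0, 138.0, 396.0, 157.0] [ 0.536 -0.154  0.066] 0.069
```

View pics/top0.png

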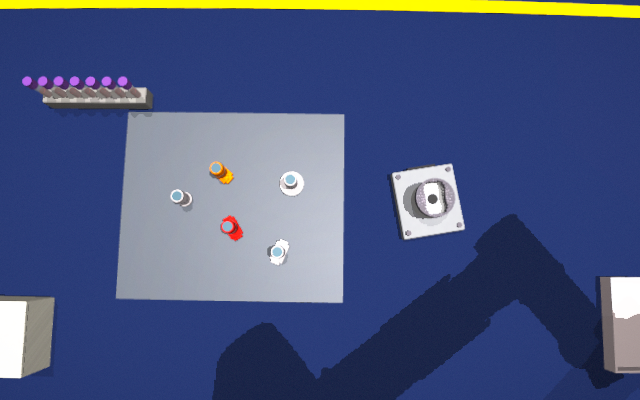

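View pics/side0.png

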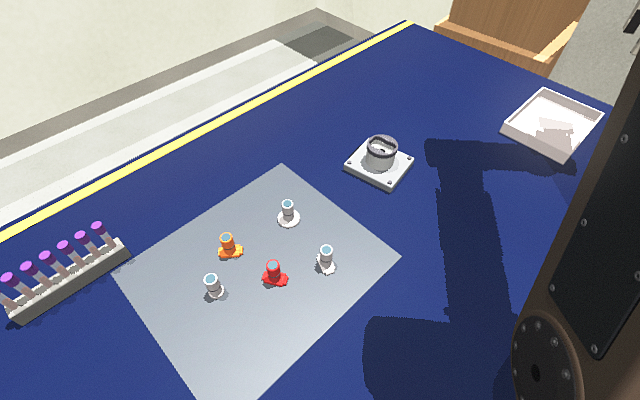

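Top view: the steel eared barrel is at (278,252). Look-alikes are red eared (231,228), orange eared (219,172), steel round-flanged (291,182) and plain (180,197). By the description I choose (278,252). The module is at (432,200), ring open with its slot roughly along image-vertical.

```bash
python3 - <<'E'
from h import *
def fitcirc(p):
    c,rad=cv2.minEnclosingCircle(p.astype(np.float32)); return np.round(c,4),round(rad,4)
imgs=[]
for c,b in [("top",(262,236,292,268)),("side",(310,238,345,280))]:
    im=cv2.imread(f"pics/{c}0.png"); d=np.load(f"{c}0.npz")["d"]; i=r.camera_info(c)
    P,uv=cloud(i,d); 
    m=(uv[:,0]>=b[0])&(uv[:,0]<b[2])&(uv[:,1]>=b[1])&(uv[:,1]<b[3])
    Q=P[m]; top=Q[Q[:,2]>.046]; foot=Q[(Q[:,2]>.004)&(Q[:,2]<.012)]
    print(c,"lens top",fitcirc(top[:,:2]),"foot",fitcirc(foot[:,:2]),cv2.minAreaRect(foot[:,:2].astype(np.float32)*1000))
    m=(abs(P[:,0]-.54)<.12)&(abs(P[:,1]+.155)<.12)
    Q=P[m]; base=Q[(Q[:,2]>.015)&(Q[:,2]<.025)]; rg=Q[(Q[:,2]>.062)&(Q[:,2]<.072)]; pk=Q[(Q[:,2]>.045)&(Q[:,2]<.053)&(np.hypot(*(Q[:,:2]-rg[:,:2].mean(0)).T)<.027)]
    print("base",cv2.minAreaRect(base[:,:2].astype(np.float32)*1000),"ring",fitcirc(rg[:,:2]),np.median(rg[:,2]))
    if len(pk)>5: print("pocket",len(pk),cv2.minAreaRect(pk[:,:2].astype(np.float32)*1000))
    for q in [b,(384,155,470,245) if c=="top" else (340,130,416,195)]:
        imgs.append(cv2.resize(im[q[1]:q[3],q[0]:q[2]],(380,280),interpolation=cv2.INTER_CUBIC))
cv2.imwrite("pics/crop.png",np.vstack([np.hstack(imgs[:2]),np.hstack(imgs[2:])]))
s=r.get_state(); T=R.from_euler("xyz",s["eef_rot"],degrees=True).as_matrix(); print(T.round(3))
i=r.camera_info("wrist"); print(np.linalg.inv(np.array(i["camera_from_world"])).round(3), i["fovy"])
E
```

```text
top lens top (array([0.4479, 0.1028]), 0.0109) foot (array([0.4481, 0.1037]), 0.0224) ((447.880126953125, 102.44418334960938), (23.777278900146484, 43.5909309387207), 66.02719116210938)
base ((542.2495727539062, -156.9157257080078), (123.98455047607422, 110.89393615722656), 10.096278190612793) ring (array([ 0.5403, -0.1579]), 0.0332) 0.06484583016256196
pocket 409 ((541.9498901367188, -160.69659423828125), (51.819149017333984, 32.5804443359375), 8.226228713989258)
side lens top (array([0.4451, 0.1043]), 0.0112) foot (array([0.4453, 0.1063]), 0.0222) ((444.94586181640625, 104.97506713867188), (23.6383056640625, 43.649539947509766), 68.30255889892578)
base ((540.376953125, -154.6145782470703), (124.65560150146484, 111.46768188476562), 10.41916561126709) ring (array([ 0.5383, -0.1568]), 0.0347) 0.0663177230865174
pocket 114 ((534.7890014648438, -162.01329040527344), (35.10681915283203, 51.305606842041016), 65.82101440429688)
[[ 0.    -0.422  0.907]
 [-0.     0.907  0.422]
 [-1.    -0.     0.   ]]
[[-0.422  0.871  0.252  0.218]
 [ 0.907  0.405  0.119 -0.643]
 [ 0.002  0.279 -0.96   0.384]
 [ 0.     0.     0.     1.   ]] 70.50431375508388
```

View pics/crop.png

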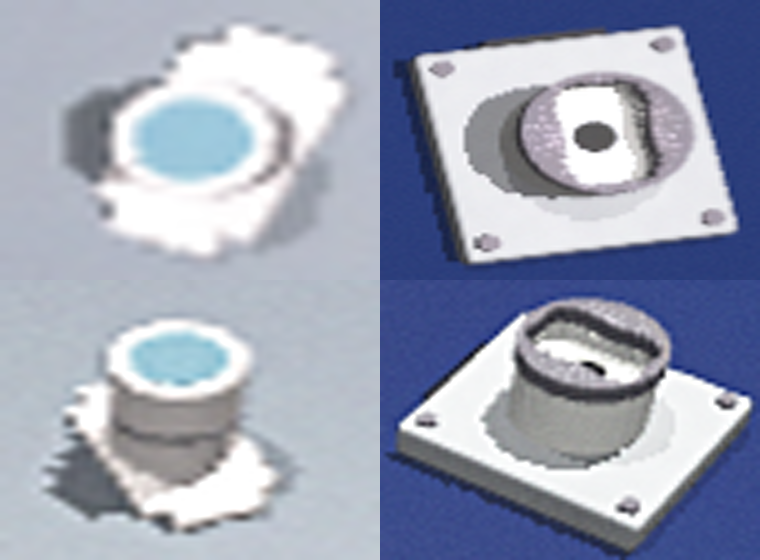

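The crop confirms it: the steel barrel with an oblong foot is at about (0.4465, 0.104), ears at −24° yaw. The slot is at about 10°, and the ring is at (0.540, −0.157). The heights and sizes match the description. Now moving above the lens.

```bash
python3 -m creep '[[0,0,0,0,3,3.4,100],[0,0,0,0.5,3.63,2.81,100],[0,0,0,0.5,3.63,2.81,100],[0,0,0,0.5,3.63,2.81,100],[0,0,0,0.5,3.63,2.81,100],[0,0,0,0.5,3.63,2.81,100],[0,0,0,0.5,3.63,2.81,100],[0,0,0,0.5,3.63,2.81,100]]'; python3 -m creep '[[0,0,0,0.5,3.63,2.81,100],[0,0,0,0.5,3.63,2.81,100],[0,0,0,0.5,3.63,2.81,100],[0,0,0,0.5,3.63,2.81,100],[0,0,0,0.5,3.63,2.81,100],[0,0,0,0.5,3.63,2.81,100],[0,0,0,0.5,3.63,2.81,100],[0,0,0,0.5,3.63,2.81,100]]'
```

```text
time_s: 1.4
tcp_pos: [0.3743, -0.2553, 0.1917]
eef_rot: [-36.1, 89.9, -11.2]
contact_force: [1.4, -0.6, 0.6]
gripper_width: 0.0875
time_s: 2.2
tcp_pos: [0.4555, 0.1033, 0.1519]
eef_rot: [7.3, 89.9, 32.3]
contact_force: [1.0, -0.7, 0.1]
gripper_width: 0.0879
```

```bash
cat > wl.py <<'E'
from h import *
import sys
s=r.get_state(); T=R.from_euler("xyz",s["eef_rot"],degrees=True).as_matrix()
i=r.camera_info("wrist"); im,d=r.capture("wrist"); cv2.imwrite(sys.argv[1],im); np.savez("w.npz",d=d)
print(s["tcp_pos"].round(4),T.round(3).tolist(),s["joints"].round(1),"grip",s["gripper_width"])
c0=np.array([float(sys.argv[2]),float(sys.argv[3])]); z0,z1=float(sys.argv[4]),float(sys.argv[5])
P,uv=cloud(i,d)
m=(np.hypot(*(P[:,:2]-c0).T)<float(sys.argv[6]))&(P[:,2]>z0)&(P[:,2]<z1); Q=P[m]
print(len(Q),uv[m].min(0),uv[m].max(0),"z",np.median(Q[:,2]))
c,rad=cv2.minEnclosingCircle(Q[:,:2].astype(np.float32)); print("circ",np.round(c,4),round(rad,4),"rect",cv2.minAreaRect(Q[:,:2].astype(np.float32)*1000))
D=np.r_[np.array(c)-s["tcp_pos"][:2],0]; print("tool shift cm",(T.T@D*100).round(2))
E
python3 wl.py pics/w1.png 0.4465 0.104 0.044 0.058 0.03; python3 - <<'E'
from h import *
i=r.camera_info("wrist"); P,uv=cloud(i,np.load("w.npz")["d"])
m=(np.hypot(P[:,0]-.4465,P[:,1]-.104)<.03)&(P[:,2]>.004)&(P[:,2]<.012)
print(cv2.minAreaRect(P[m,:2].astype(np.float32)*1000))
E
```

```text
[0.4555 0.1033 0.1519] [[0.001, -0.423, 0.906], [0.001, 0.906, 0.423], [-1.0, 0.0, 0.001]] [  37.     4.5  -30.9    0.   -54.5 -102. ] grip 0.08788248491779245
410 [312 181] [333 203] z 0.0500805726015508
circ [0.4483 0.1031] 0.011 rect ((448.32843017578125, 103.156494140625), (21.51038932800293, 20.000446319580078), 24.528491973876953)
tool shift cm [-0.    0.28 -0.66]
((450.763916015625, 108.11788940429688), (23.89807891845703, 44.090309143066406), 66.45808410644531)
```

View pics/w1.png

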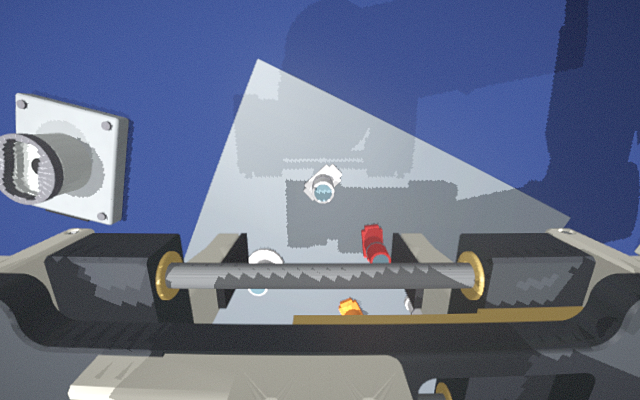

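The wrist view shows the steel eared lens at (323,188). The wrist's neck fit agrees with the other cameras to about 2 mm. Descending with the grasp point 40 mm above the lens's underside.

```bash
python3 -m creep '[[0,0,0,2,0.36,-0.77,100],[0,0,0,4,0,0,100],[0,0,0,4,0,0,100],[0,0,0,2,0,0,100],[0,0,0,1.1,0,0,100],[0,0,0,0,0,0,100],[0,0,0,0,0,0,100]]' ; python3 -m creep '[[0,0,0,0,0,0,20],[0,0,0,0,0,0,10],[0,0,0,0,0,0,10],[0,0,0,0,0,0,10],[0,0,0,0,0,0,10],[0,0,0,0,0,0,10],[0,0,0,0,0,0,10],[0,0,0,0,0,0,10]]' 25; python3 -m creep '[[0,0,0,-0.5,0,0,10],[0,0,0,-2,0,0,10],[0,0,0,-2,0,0,10],[0,0,0,-3,0,0,10],[0,0,0,-3,0,0,10],[0,0,0,-2,0,0,10]]'
```

```text
time_s: 2.95
tcp_pos: [0.4471, 0.1013, 0.0209]
eef_rot: [-72.8, 90.0, -47.8]
contact_force: [0.6, -0.0, 0.5]
gripper_width: 0.0876
time_s: 3.75
tcp_pos: [0.4468, 0.1012, 0.0205]
eef_rot: [-169.1, 90.0, -144.1]
contact_force: [-0.3, -0.8, 0.3]
gripper_width: 0.0294
time_s: 4.35
tcp_pos: [0.4472, 0.1014, 0.1479]
eef_rot: [5.0, 89.9, 30.0]
contact_force: [0.9, -0.5, -1.0]
gripper_width: 0.0217
```

The fingers were still closing when the lift began (opening 29 mm, then 22 mm), so I check that the lens is held, how high, and its yaw.

```bash
python3 - <<'E'
from h import *
a=[]
for c in ["side","wrist"]:
    im,d=r.capture(c); i=r.camera_info(c); P,uv=cloud(i,d)
    t=r.get_state()["tcp_pos"]
    m=(np.hypot(*(P[:,:2]-t[:2]).T)<.035)&(P[:,2]>.05)&(P[:,2]<t[2]+.01)
    Q=P[m]; print(c,t.round(4),len(Q),Q.min(0).round(4),np.percentile(Q[:,2],[1,5,25,50]).round(4))
    lo=Q[(Q[:,2]<np.percentile(Q[:,2],1)+.009)]
    print(cv2.minAreaRect(lo[:,:2].astype(np.float32)*1000))
    p=proj(i,t)[0].astype(int); print(p)
    q=np.pad(im,((80,80),(80,80),(0,0)))[p[1]:p[1]+160,p[0]:p[0]+160]
    a.append(cv2.resize(q,(400,400),interpolation=cv2.INTER_CUBIC))
cv2.imwrite("pics/held.png",np.hstack(a))
E
```

```text
Traceback (most recent call last):
ValueError: zero-size array to reduction operation minimum which has no identity
```

```bash
python3 - <<'E'
from h import *
a=[]
for c in ["side","wrist"]:
    im,d=r.capture(c); i=r.camera_info(c); P,uv=cloud(i,d)
    t=r.get_state()["tcp_pos"]
    for z in (0,.05):
        m=(np.hypot(*(P[:,:2]-t[:2]).T)<.035)&(P[:,2]>z+.004)&(P[:,2]<z+.15); Q=P[m]
        print(c,z,t.round(4),len(Q),Q.mean(0).round(4) if len(Q) else 0, np.percentile(Q[:,2],[1,5,25,50]).round(4) if len(Q) else 0)
    p=proj(i,t)[0].astype(int); print(p)
    q=np.pad(im,((100,100),(100,100),(0,0)))[p[1]:p[1]+200,p[0]:p[0]+200]
    a.append(cv2.resize(q,(400,400),interpolation=cv2.INTER_CUBIC))
cv2.imwrite("pics/held.png",np.hstack(a))
E
```

```text
side 0 [0.4484 0.1021 0.1487] 0 0 0
side 0.05 [0.4484 0.1021 0.1487] 0 0 0
[326 211]
wrist 0 [0.4474 0.1017 0.147 ] 1085 [0.4384 0.1024 0.1328] [0.1241 0.126  0.1292 0.13  ]
wrist 0.05 [0.4474 0.1017 0.147 ] 3955 [0.4416 0.1001 0.161 ] [0.1253 0.1289 0.1449 0.164 ]
[319 245]
```

View pics/held.png

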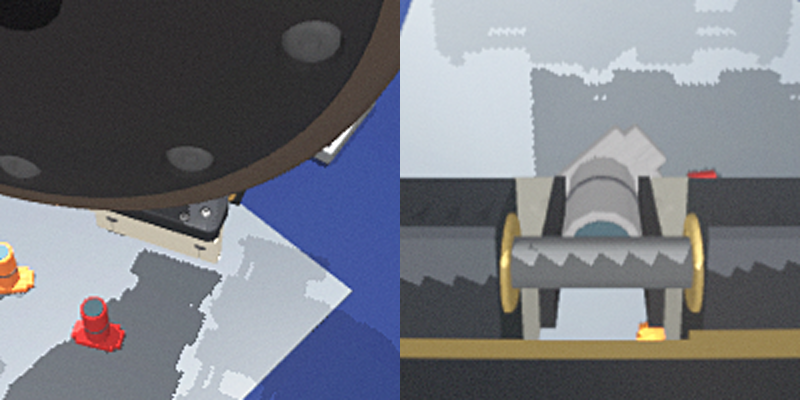

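The lens is held upright, with its underside about 22 mm below the TCP and the ear direction as expected. Carrying it over the cell and turning it +34°.

```bash
python3 -m creep '[[0,0,0,0,-2,-0.3,10],[0,0,0,0,-3.6,-0.4,10],[0,0,0,0,-3.6,-0.4,10],[0,0,0,0,-4,-0.3,10],[0,0,0,0,-4,-0.3,10],[0,0,0,0,-4,-0.3,10],[0,0,0,0,-3.6,-0.3,10],[0,0,0,0,-2.65,-0.25,10]]'; python3 -m creep '[[-0.1,0,0,0,0,0,10],[-0.14,0,0,0,0,0,10],[-0.14,0,0,0,0,0,10],[-0.13,0,0,0,0,0,10],[-0.083,0,0,0,0,0,10],[0,0,0,0,0,0,10],[0,0,0,0,0,0,10]]'
cat > cell.py <<'E'
from h import *
import sys
s=r.get_state(); i=r.camera_info("wrist"); T=R.from_euler("xyz",s["eef_rot"],degrees=True).as_matrix(); t=s["tcp_pos"]
im,d=r.capture("wrist"); P,uv=cloud(i,d)
print(t.round(4),T.round(3).tolist(),s["joints"].round(1),s["gripper_width"],s["contact_force"])
near=np.hypot(P[:,0]-.5405,P[:,1]+.158)
def rc(m,n):
    Q=P[m]; 
    if len(Q)>5: print(n,len(Q),cv2.minAreaRect(Q[:,:2].astype(np.float32)*1000),"z",np.median(Q[:,2]).round(4))
rc((near<.037)&(P[:,2]>.060)&(P[:,2]<.072),"ring"); rc((near<.1)&(P[:,2]>.016)&(P[:,2]<.024),"base")
h=np.hypot(P[:,0]-t[0],P[:,1]-t[1]); rc((h<.03)&(P[:,2]<t[2]-.01)&(P[:,2]>t[2]-.024),"foot")
# overlay: expected slot axis at cell, expected foot
for c,a,z,L,col in [((.5405,-.158),10,.067,.026,(0,255,0)),((t[0],t[1]),10,t[2]-.0145,.022,(0,0,255))]:
    v=np.array([np.cos(np.radians(a)),np.sin(np.radians(a))])*L
    q=proj(i,[[c[0]-v[0],c[1]-v[1],z],[c[0]+v[0],c[1]+v[1],z]]); cv2.line(im,tuple(map(int,q[0])),tuple(map(int,q[1])),col,1)
    print(q.round())
cv2.imwrite(sys.argv[1],cv2.resize(im[60:310,170:490],(800,625))[:600])
E
python3 cell.py pics/cell1.png
```

```text
time_s: 5.3
tcp_pos: [0.5392, -0.1605, 0.144]
eef_rot: [154.3, 89.9, 179.2]
contact_force: [-0.4, -0.0, -1.1]
gripper_width: 0.0213
time_s: 6.0
tcp_pos: [0.5391, -0.1584, 0.1447]
eef_rot: [117.4, 89.9, 176.2]
contact_force: [-0.8, 0.0, -1.0]
gripper_width: 0.0217
[ 0.5391 -0.1584  0.1447] [[-0.002, -0.855, 0.518], [0.0, 0.518, 0.855], [-1.0, 0.001, -0.001]] [  3.6  13.9 -20.2  -0.  -56.  -34.8] 0.021737151381974597 [-0.75523505  0.03467485 -0.96350902]
ring 1463 ((538.2061157226562, -162.13595581054688), (53.24909973144531, 64.4693832397461), 61.661102294921875) z 0.0669
base 6590 ((542.758544921875, -156.26205444335938), (124.12397766113281, 110.15117645263672), 10.070181846618652) z 0.0198
foot 841 ((536.1729736328125, -158.4031524658203), (34.278533935546875, 23.217859268188477), 10.204106330871582) z 0.1273
[[342. 190.]
 [297. 227.]]
[[347. 215.]
 [296. 256.]]
```

View pics/cell1.png

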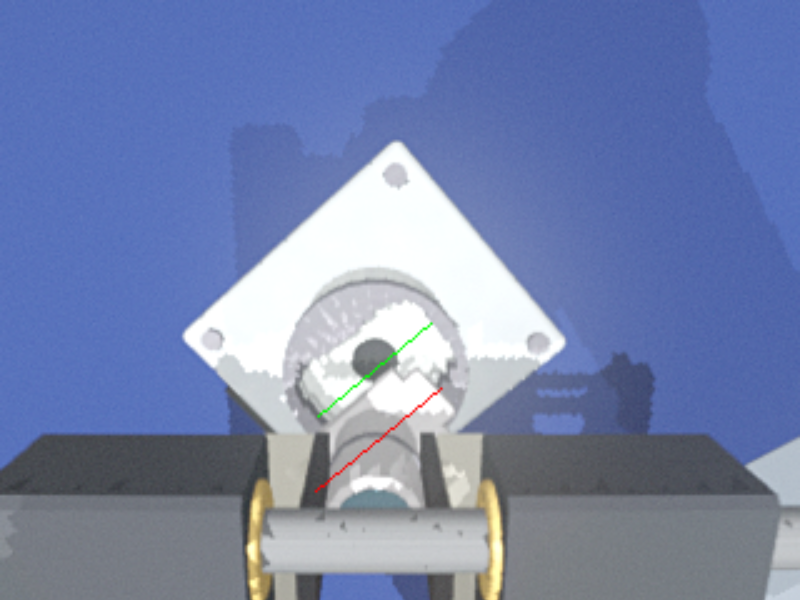

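The lens and slot yaws agree (10.2° and 10.1°). The cell's central hole shows at (319,203) in the wrist picture, so I use it for the centre.

```bash
python3 - <<'E'
from h import *
def ray(i,p,z):
    n=cv2.undistortPoints(np.array([[p]],float),K(i),np.array(i["dist_coeffs"])).reshape(2)
    W=np.linalg.inv(np.array(i["camera_from_world"])); v=W[:3,:3]@np.r_[n,1]; return W[:3,3]+v*(z-W[2,3])/v[2]
i=r.camera_info("wrist"); print(ray(i,(318.8,203.2),.048), ray(i,(318.8,203.2),.042))
i=r.camera_info("top"); im=cv2.imread("pics/top0.png"); g=cv2.cvtColor(im,6)[190:208,424:442]; 
v,u=np.nonzero(g<90); print(len(u),u.mean()+424,v.mean()+190, ray(i,(u.mean()+424,v.mean()+190),.048))
E
```

```text
[ 0.54138615 -0.15751637  0.048     ] [ 0.54231535 -0.15598928  0.042     ]
29 432.2413793103448 198.6551724137931 [ 0.53947536 -0.1569783   0.048     ]
```

```bash
python3 -m creep '[[0,0,0,2,-0.05,0.19,10],[0,0,0,1.5,0,0,10],[0,0,0,1,0,0,10],[0,0,0,0.5,0,0,10],[0,0,0,0.4,0,0,10],[0,0,0,0,0,0,10]]'; python3 -m creep '[[0,0,0,0.4,0,0,10],[0,0,0,0.4,0,0,10],[0,0,0,0.4,0,0,10],[0,0,0,0.4,0,0,10],[0,0,0,0.3,0,0,10],[0,0,0,0,0,0,10],[0,0,0,0,0,0,10]]'; python3 cell.py pics/cell2.png
```

```text
time_s: 6.65
tcp_pos: [0.541, -0.1571, 0.0914]
eef_rot: [133.4, 90.0, -167.6]
contact_force: [0.2, -0.8, -0.5]
gripper_width: 0.0212
time_s: 7.35
tcp_pos: [0.5409, -0.157, 0.0725]
eef_rot: [125.2, 90.0, -175.9]
contact_force: [0.8, 0.5, -0.5]
gripper_width: 0.0213
[ 0.5409 -0.157   0.0725] [[-0.0, -0.857, 0.516], [-0.0, 0.516, 0.857], [-1.0, 0.0, -0.0]] [  3.7  18.7 -24.7   0.  -46.7 -34.8] 0.02133095103074614 [ 0.83566002  0.53258622 -0.53441083]
ring 2294 ((531.7454833984375, -171.05538940429688), (31.9934024810791, 62.8822021484375), 56.335289001464844) z 0.0669
base 10230 ((540.7486572265625, -157.14971923828125), (120.05960083007812, 109.53866577148438), 10.064807891845703) z 0.0198
foot 931 ((535.6953125, -162.4522247314453), (26.19505500793457, 53.15328598022461), 64.55497741699219) z 0.0551
[[353. 215.]
 [290. 265.]]
[[347. 215.]
 [296. 256.]]
```

View pics/cell2.png

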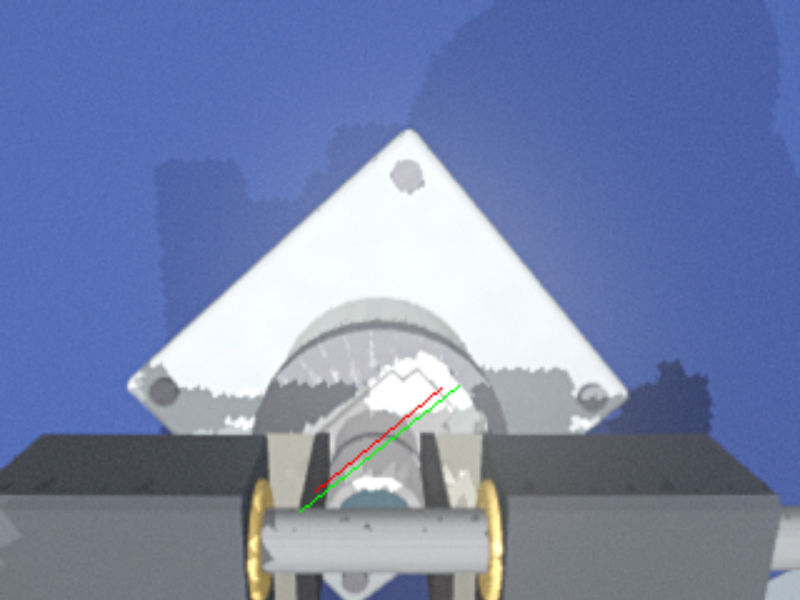

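The foot sits inside the slot with no contact force, and the module centre measures (0.5407, −0.1571) against TCP (0.5409, −0.157). Releasing.

```bash
python3 -m creep '[[0,0,0,0.15,0,0,10],[0,0,0,0,0,0,30],[0,0,0,0,0,0,60],[0,0,0,0,0,0,100],[0,0,0,0,0,0,100],[0,0,0,0,0,0,100],[0,0,0,0,0,0,100],[0,0,0,0,0,0,100]]';python3 -m creep '[[0,0,0,0,0,0,100],[0,0,0,0,0,0,100],[0,0,0,0,0,0,100]]'; python3 cell.py pics/cell3.png; python3 - <<'E'
from h import *
for c in ["wrist","top","side"]:
    im,d=r.capture(c); i=r.camera_info(c); P,uv=cloud(i,d)
    m=(np.hypot(P[:,0]-.541,P[:,1]+.157)<.02)&(P[:,2]>.09)&(P[:,2]<.106); Q=P[m]
    if len(Q): print(c,len(Q),cv2.minEnclosingCircle(Q[:,:2].astype(np.float32)),np.median(Q[:,2]))
E
```

```text
time_s: 8.2
tcp_pos: [0.541, -0.157, 0.071]
eef_rot: [147.6, 90.0, -153.5]
contact_force: [0.3, 0.3, 0.3]
gripper_width: 0.0689
time_s: 8.5
tcp_pos: [0.541, -0.157, 0.0711]
eef_rot: [109.9, 90.0, 168.8]
contact_force: [0.9, -0.1, -0.5]
gripper_width: 0.0864
[ 0.541  -0.157   0.0711] [[-0.0, -0.857, 0.516], [0.0, 0.516, 0.857], [-1.0, 0.0, -0.0]] [  3.7  18.8 -24.8  -0.  -46.5 -34.8] 0.08644330928025208 [ 0.85448552 -0.13897383 -0.47093692]
ring 3347 ((537.0667724609375, -164.3963165283203), (49.02912521362305, 64.8990478515625), 62.27149963378906) z 0.0668
base 11187 ((542.707763671875, -156.69155883789062), (124.14408874511719, 109.78805541992188), 10.064116477966309) z 0.0198
foot 2130 ((541.681640625, -155.0072479248047), (54.86561965942383, 36.208229064941406), 6.990328311920166) z 0.0543
[[353. 215.]
 [290. 266.]]
[[347. 215.]
 [296. 256.]]
wrist 508 ((0.5414842367172241, -0.15808257460594177), 0.010538507252931595) 0.09721705297603224
top 30 ((0.5351331233978271, -0.15454517304897308), 0.006962639279663563) 0.09616193060392059
```

View pics/cell3.png

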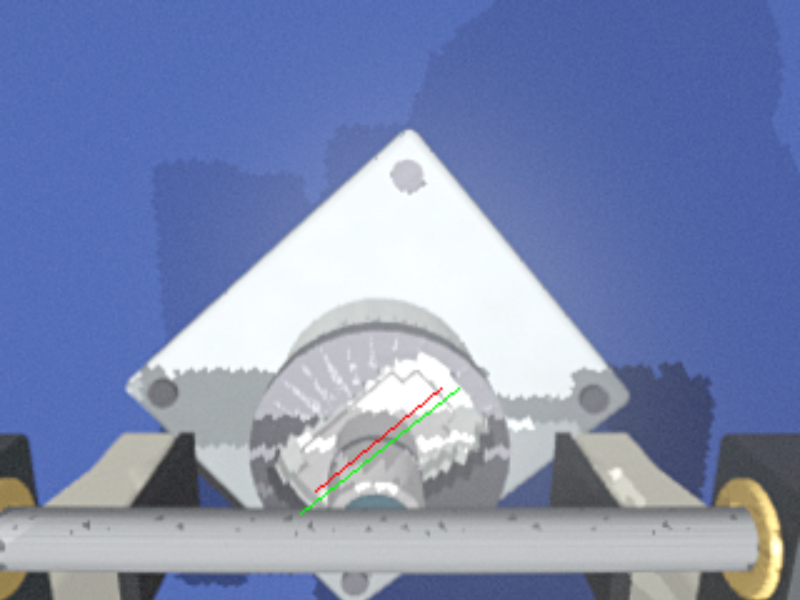

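The lens is seated: top at 0.097 m (0.098 expected), foot in the pocket, ring open. Going down over the ring and gripping it.

```bash
python3 -m creep '[[0,0,0,1,0,0,100],[0,0,0,1,0,0,100],[0,0,0,0.8,0,0,100],[0,0,0,0,0,0,100]]'; python3 -m creep '[[0,0,0,0,0,0,60],[0,0,0,0,0,0,60],[0,0,0,0,0,0,60],[0,0,0,0,0,0,60],[0,0,0,0,0,0,60],[0,0,0,0,0,0,60],[0,0,0,0,0,0,60]]' 20
```

```text
time_s: 9.1
tcp_pos: [0.5397, -0.157, 0.0412]
eef_rot: [120.1, 89.8, 179.0]
contact_force: [-0.3, 0.4, -0.8]
gripper_width: 0.0879
time_s: 9.8
tcp_pos: [0.54, -0.1567, 0.0431]
eef_rot: [100.3, 89.9, 159.2]
contact_force: [-3.8, 4.2, 3.6]
gripper_width: 0.0647
```

```bash
python3 -m creep '[[0.05,0,0,0,0.03,0,60],[0.08,0,0,0.02,0,0,60],[0.1,0,0,0.02,0,0,60],[0.1,0,0,0.02,0,0,60],[0.1,0,0,0.02,0,0,60],[0.1,0,0,0.02,0,0,60],[0.07,0,0,0.01,0,0,60]]'; python3 -m creep '[[0.08,0,0,0.01,0,0,60],[0.1,0,0,0.02,0,0,60],[0.1,0,0,0.02,0,0,60],[0.1,0,0,0.02,0,0,60],[0.08,0,0,0.02,0,0,60],[0.05,0,0,0,0,0,60],[0.03,0,0,0,0,0,60],[0,0,0,0,0,0,60]]'; python3 -c "
from h import *
s=r.get_state();print(s['joints'].round(2),s['moment'].round(2),s['contact_force'].round(1),R.from_euler('xyz',s['eef_rot'],degrees=True).as_matrix().round(3).tolist())"
```

```text
time_s: 10.5
tcp_pos: [0.5404, -0.157, 0.0422]
eef_rot: [-179.2, 90.0, -154.8]
contact_force: [-1.8, -0.6, 0.9]
gripper_width: 0.0649
time_s: 11.3
tcp_pos: [0.5405, -0.1575, 0.0413]
eef_rot: [-100.9, 90.0, -107.3]
contact_force: [-1.3, -5.4, 1.2]
gripper_width: 0.0645
[ 3.6900e+00  2.0990e+01 -2.6420e+01  5.0000e-02 -4.2610e+01 -1.0014e+02] [-1.89  0.48 -0.04] [-1.3 -5.4  1.2] [[-0.0, 0.112, 0.994], [-0.001, 0.994, -0.112], [-1.0, -0.001, -0.0]]
```

Turned 1.14 rad with little resistance. Continuing to the stop, watching the moment.

```bash
M="python3 -c \"
from plant import r
s=r.get_state();print(s['joints'][5].round(2),s['moment'].round(2),s['contact_force'].round(1))\""; python3 -m creep '[[0.03,0,0,0,0,0,60],[0.02,0,0,0,0,0,60],[0,0,0,0,0,0,60]]'>/dev/null; eval $M;  python3 -m creep '[[0.03,0,0,0,0,0,60],[0.02,0,0,0,0,0,60],[0,0,0,0,0,0,60]]' >/dev/null; eval $M; python3 -m creep '[[0.03,0,0,0,0,0,60],[0,0,0,0,0,0,60]]'; eval $M
```

```text
time_s: 12.1
tcp_pos: [0.5427, -0.1581, 0.0416]
eef_rot: [-18.3, 89.8, -32.0]
contact_force: [4.1, -10.9, -3.8]
gripper_width: 0.0644  File "<string>", line 1
    from plant import r s=r.get_state();print(s['joints'][5].round(2),s['moment'].round(2),s['contact_force'].round(1))
IndentationError: unexpected indent
  File "<string>", line 1
    from plant import r s=r.get_state();print(s['joints'][5].round(2),s['moment'].round(2),s['contact_force'].round(1))
IndentationError: unexpected indent
  File "<string>", line 1
    from plant import r s=r.get_state();print(s['joints'][5].round(2),s['moment'].round(2),s['contact_force'].round(1))
IndentationError: unexpected indent
```

```bash
python3 -c "
from plant import r
s=r.get_state();print(s['joints'][5].round(2),s['moment'].round(2),s['contact_force'].round(1),s['joint_torque'].round(2))"; python3 -m creep '[[0,0,0,0,0,0,80],[0,0,0,0,0,0,100],[0,0,0,0,0,0,100],[0,0,0,0,0,0,100],[0,0,0,0,0,0,100]]'; python3 -m creep '[[0,0,0,-2,0,0,100],[0,0,0,-4,0,0,100],[0,0,0,-4,0,0,100],[0,0,0,-4,0,0,100],[0,0,0,-3,0,0,100],[0,0,0,0,0,0,100],[0,0,0,0,0,0,100]]'; python3 - <<'E'
from h import *
i=r.camera_info("wrist"); im,d=r.capture("wrist"); P,uv=cloud(i,d)
cv2.imwrite("pics/fin.png",cv2.resize(im[40:290,150:470],(800,600)))
h=np.hypot(P[:,0]-.541,P[:,1]+.157)
for n,m in [("top",(h<.02)&(P[:,2]>.092)&(P[:,2]<.106)),("ring",(h<.036)&(P[:,2]>.061)&(P[:,2]<.07))]:
    Q=P[m]; print(n,len(Q),cv2.minEnclosingCircle(Q[:,:2].astype(np.float32)),np.median(Q[:,2]))
lo=P[(h<.03)&(P[:,2]>.045)&(P[:,2]<.060)]; print(len(lo),cv2.minAreaRect(lo[:,:2].astype(np.float32)*1000))
E
```

```text
-107.51 [-3.75 -1.62  0.92] [  4.1 -10.9  -3.8] [  4.19 -52.61  19.91   1.85  -1.44  -1.28]
time_s: 12.6
tcp_pos: [0.5408, -0.1567, 0.0411]
eef_rot: [57.2, 90.0, 43.4]
contact_force: [-0.2, 0.4, 0.6]
gripper_width: 0.0875
time_s: 13.3
tcp_pos: [0.5409, -0.1566, 0.2117]
eef_rot: [30.4, 89.9, 16.6]
contact_force: [0.2, -0.0, -0.3]
gripper_width: 0.0877
top 366 ((0.5430469512939453, -0.15518070757389069), 0.010943002067506313) 0.09812026580709618
ring 1320 ((0.5410037636756897, -0.15695823729038239), 0.03285042941570282) 0.06493326766276666
865 ((542.1376342773438, -156.95411682128906), (35.61749267578125, 53.720909118652344), 31.02293586730957)
```

View pics/fin.png

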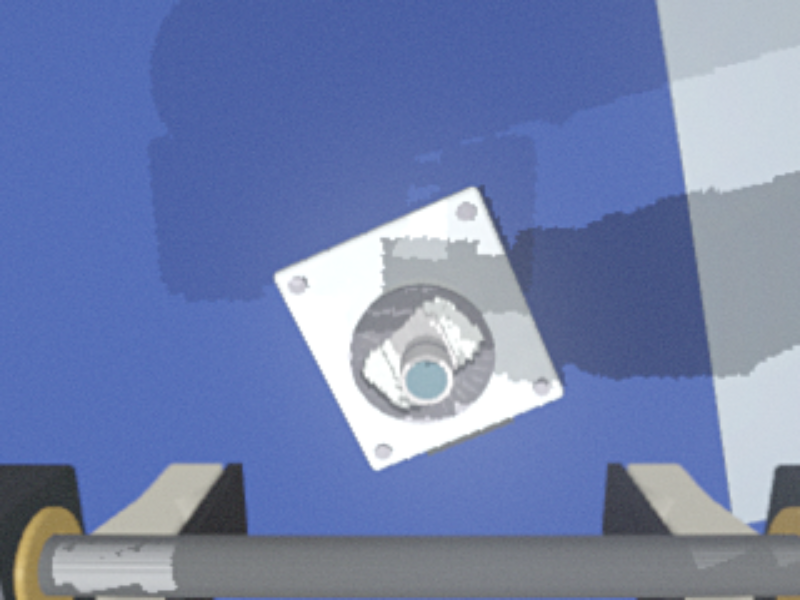

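The ring slot now lies at −59°, a 69° turn from 10°. The ring top is at 0.065 m, sunk 2 mm, and the lens stands upright with its top at 0.098 m. Handing in.

```bash
python3 -c "
from plant import r
print(r.close_job())"
```

```text
the job is handed in; nothing more can be done
None
```

The lens is seated and the ring is screwed down to its stop. The job was handed in after about 14 s of the 48 s allowed; no verdict is reported.

**What I did:** I picked up the steel eared barrel, turned it 34° to match the slot, lowered it through the open ring and released it. I then gripped the ring, turned it clockwise until it resisted at the stop, let go and backed off.

**Last checks, all from the wrist camera after backing off:**
- **Lens:** its top is at 0.098 m, as expected when seated. It stands upright, about 2–3 mm off the cell centre, which is within the camera's error.
- **Ring:** it turned about 69° (slot from +10° to −59°) and its top sank 2 mm to 0.065 m. The moment about the vertical rose to 0.9 N m at the stop.
- **Robot:** the gripper is open and about 0.15 m above the module, touching nothing.

**Not checked or uneven:**
- **Ears:** the closed ring hides them, so I could not measure their angle at the end. Before release they were at 10.2° against the slot's 10.1°.
- **Bystanders:** I took no final picture of the other two barrels. The arm stayed clear of them.
- **Grip:** the fingers finished closing on the neck as the lift began. A look afterwards showed the lens held upright at the intended height.
- **Moment readings:** three during the final turn were lost to a typing error. I took one afterwards instead.

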